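Roll a pole section into the V-cradle and set it against the end stop

ROBOT

A 6-joint arm with a two-finger parallel gripper is mounted at the origin on the work surface. World frame = base frame: x ahead of the robot, y to its left, z up, the work surface at z = 0. Lengths are in mm, angles in rad, forces in N, time in s.
With the tool pointing down it reaches from about 400 to 925 mm from the base axis. Payload 12.5 kg.
Tool frame: the origin (TCP) lies between the finger pads; the fingertips stand 14 mm ahead of it and the grasp point (between the pads) lies 5 mm behind it; x points along the fingers, y is the direction in which the jaws open and shut, and the axes are right-handed (so a half turn about x gives the same grasp; the last joint's range is limited). The gripper opens to 95 mm and grips with 3 to 60 N. Pads are 20 mm wide; open, the fingers measure 119 mm over their backs; the gripper's body (75 mm by 180 mm) begins 59 mm behind the grasp point.
Start: joints at [1.204, 0.491, 1.559, -0, 1.092, -0.106], TCP at [161.14, 603.887, 228.661] pointing down, gripper open.
Joint ranges: [-3.1, 3.1], [-0.84, 2.19], [0.05, 2.79], [-1.13, 4.28], [0.06, 2.93], [-2.69, 2.69]. Speed limits (rad/s): [2.22, 2.22, 2.79, 3.14, 3.14, 3.14].

INTERFACE

Orientations are given as [roll, pitch, yaw] about the fixed x, y, z axes, in that order (R = Rz(yaw) Ry(pitch) Rx(roll)).
In Python, from cell import env, cams gives the robot as it stands.
- The arm moves only by the tool carry_out, never from a script. Its arguments are lists of equal length, an entry for each row: "grip": the closure, from -1 (fully open) to 1 (shut); "linear": the shift along the tool's x, y, z scaled (see below), a list of three; "turn": the turn about the tool's x scaled (see below). In form: {"grip": [grip, ...], "linear": [[tx, ty, tz], ...], "turn": [turn, ...]}. A call has 1 to 5 rows; each row shifts and turns the commanded pose from where the row before left it, along the tool's axes as they then stand; what a row does not reach is not made up. The controller multiplies each number of a shift by 0.5 m and each number of a turn by 180 degrees. A row lasts 1/10 s, in which the tool goes at most 50 mm and 8.59 degrees, less where a joint would pass 70% of its speed; a pose out of reach is approached as far as the arm can. A call with a number of a shift or a turn outside -1 to 1 is refused whole. A call with a gripper value outside its range is refused whole. The fingers move at their own pace and stop on an object; the grip force is fixed at half the most. Time passes only in rows, so rows that do not move let the fingers close. It gives the time, the measured TCP pose, the force and the opening at its end, in the units of the state.
- env.state(): the state, without advancing time (a new reading comes with each control period).
- cams.read_camera(name): name is "scene" or "top" or "wrist"; returns the picture (420x560x3 uint8, blue, green, red); there is no depth.
- cams.camera_info(name): a dict with "fx", "fy", "cx", "cy" (pixels), "view" (4x4, takes a point from world to camera coordinates). Camera axes: x right, y down, z forward; pixel columns grow to the right and rows downward; lengths in mm; the calibration is good to about 2 mm. A picture is of the moment at which its call begins: read the wrist's pose just before it. camera_info takes no time and is no camera call; for the wrist camera it gives the pose at the moment of the call.
- env.job_done(): hands the job in, once; it reports no verdict.
The state is a dict: "t": time; "joints": joint angles; "qvel": joint speeds; "tau": joint torques, N m; "eef_pos": TCP position; "tcp_rot": TCP orientation; "ft_force": force on the tool from outside, world axes, zero at the start; "moment": the same for the moment, N m; "opening": opening from 0.0 (shut) to 1.0 (fully open).
Only numpy, scipy, OpenCV 4.12 (cv2) and the standard library are available. Lean on these libraries where they do the work, as an engineer would, in place of code of your own. Each camera call takes 0.05 s, during which the arm holds its last target. There are 200 camera calls.

TASK

Roll the aluminium pole section along the desk by its side, up the low ramp and into the V of the sheet-steel cradle, so that it lies down in the V. Then push it endways along the V until its end rests against the cradle's end stop, leave it lying there and draw the hand clear. Only push it with the fingers: do not grasp, lift or carry it, and leave the mug, the detector head and the carton where they are.

Things in the scene. Friction and masses are not known exactly. Their poses are not given: they have to be found in the camera images.
- tube: Pole section: smooth, slippery aluminium tube, 40 mm outside diameter, 180 mm long, ends look dark and hollow, 0.2 to 0.4 kg, loose. Lies on the desk before the ramp on the robot's side, within 6 degrees of parallel to the V. Origin: middle of its axis, 20 mm above the desk as it lies. Its y is the tube's axis (ends at +-90 mm); x and z turn as it rolls. Rolls freely and may run on a little.
- cradle: V-cradle of bare 3 mm sheet steel fixed to the desk. Origin: on the desk, middle of the V's bottom line. y runs along the V (170 mm long, -85 to +85), x from the ramp across the V, away from the robot, z up. Along x in mm: ramp from the desk at -90 up to the crest at -15; 90 degree V from the crest down to the desk at 0 and up to 35 high at x = 35; flat foot to 66. The -y end is open.
- crest (a point): Middle of the crest line between ramp and V, 15 mm above the desk; in the cradle's frame x = -15, y = 0 mm. Ramp and crest are as long as the V. At the start the tube's middle is 125 to 160 mm before the V's bottom line and 33 to 55 mm to the -y side of the cradle's middle.
- stop (a point): End stop: upright steel plate across the +y end of the V only, 45 mm high, 6 mm thick, 50 mm wide (cradle x = -20 to +30 mm). The point is on its inner face (cradle y = +85 mm), over the V's bottom line, 28 mm above the desk. The tube rolled straight in lies 15 to 65 mm short of it; pushing it along the V takes about 1 to 3 N.
- home (a point): Where the middle of the tube's axis is when it lies in the V against the stop: cradle x = 0, y = -5 mm, 28 mm above the desk. The tube's other end is then at cradle y = -95 mm, 10 mm beyond the cradle's open end, and is free to be pushed from there.
- mug: Bystander: white mug, 76 mm across, 85 mm high, with a handle; origin under its centre. Stands beside the work; leave it alone.
- detector: Bystander: white round detector head, 100 mm across, 47 mm high; origin under its centre. Leave it alone.
- carton: Bystander: small open cardboard box, 130 x 100 mm, 55 mm high; origin under its centre. Leave it alone.
Not all that is in view belongs to the job. Several things have the shape of the tube; the one meant has the colours described above. Of the things that look like the cradle, take the one that is nearest to the robot's base at the start.

How it is judged:
By the outcome, as a careful person would: the job done as asked, in the order asked, and still so for the second after the job is handed in, with the robot touching nothing.
It also fails if it takes over 50 s, if anything falls off the work surface, if the arm or the gripper's body presses on something with over 40 N, if the wrist force passes 120 N, or if a joint passes its speed limit or range.

## Working session

There is one attempt and no reset: what is moved stays moved. The work goes in short steps, Python scripts to look and compute and a tool call to move; the robot and the scene stay as the last step left them, time stands still between calls to the robot, and variables do not carry over. Pictures are saved under pics/ and viewed, about 8 in all and at most 12, crops included, and the job is handed in when it is done.

Besides the shell and the picture viewer there is one more tool, called after "Request:" in YAML: its name, and indented under it one key for each argument. carry_out: Moves the arm, as the interface text tells. Shifts and turns lie within -1 to 1; 1 stands for 0.5 m of shift or 180 degrees of turn. Its arguments: {"type":"object","properties":{"grip":{"type":"array"},"linear":{"type":"array"},"turn":{"type":"array"}},"required":["grip","linear","turn"]}

```bash
ls; mkdir -p pics
python3 - <<'E'
from cell import env,cams
import cv2,numpy as np
s=env.state();print({k:np.round(v,3) for k,v in s.items()})
for n in("scene","top"):
    cv2.imwrite(f"pics/{n}0.png",cams.read_camera(n));i=cams.camera_info(n);print(n,i['fx'],i['cx'],i['cy'],np.round(i['view'],3).tolist())
E
```

```text
pics
{'t': np.float64(0.0), 'joints': array([ 1.204,  0.492,  1.559, -0.   ,  1.092, -0.106]), 'qvel': array([ 0.001,  0.001, -0.002,  0.001, -0.001,  0.   ]), 'tau': array([ 0.0000e+00, -6.1266e+01, -2.5818e+01,  6.9000e-02,  4.8000e-02,
       -0.0000e+00]), 'eef_pos': array([161.049, 603.654, 228.069]), 'tcp_rot': array([-1.671,  1.57 , -1.932]), 'ft_force': array([0.38 , 0.586, 0.105]), 'moment': array([0.021, 0.024, 0.026]), 'opening': np.float64(1.003)}
scene 423.71374749731854 283.0911189125984 212.4879877430446 [[-0.114, 0.993, 0.008, 48.208], [0.773, 0.094, -0.627, -402.061], [-0.624, -0.065, -0.779, 1463.819], [0.0, 0.0, 0.0, 1.0]]
top 417.8375385388756 280.1769364277645 215.96714430950095 [[0.014, -1.0, 0.008, -30.956], [-0.995, -0.015, -0.101, 543.838], [0.101, -0.006, -0.995, 1038.906], [0.0, 0.0, 0.0, 1.0]]
```

View pics/top0.png

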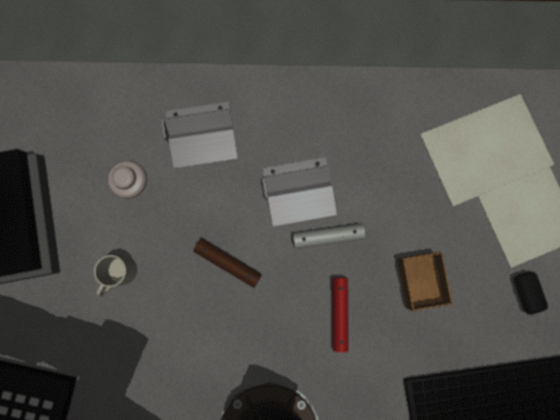

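View pics/scene0.png

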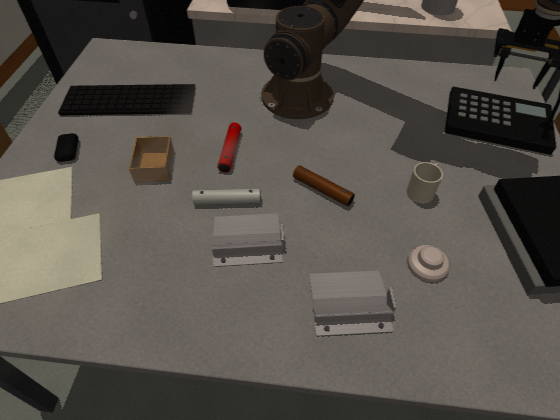

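Top view candidates for the tube are silver (328,235), brown (228,262) and red (340,314). Silver fits "aluminium, dark ends". For the cradle, (300,192) is nearer the base than (201,134). Its stop is at the left (+y) end, at (265,187). Next comes a close crop and the measurements.

```bash
cat > h.py <<'E'
import numpy as np,cv2
from cell import env,cams
def ray(i,u,v,z):
    V=np.array(i['view']);R=V[:3,:3];c=-R.T@V[:3,3]
    d=R.T@np.array([(u-i['cx'])/i['fx'],(v-i['cy'])/i['fy'],1]);return c+d*(z-c[2])/d[2]
def proj(i,p):
    q=np.array(i['view'])@np.append(p,1);return np.array([i['fx']*q[0]/q[2]+i['cx'],i['fy']*q[1]/q[2]+i['cy']])
E
python3 - <<'E'
from h import *
a=cv2.imread("pics/top0.png")[145:255,250:375];b=cv2.imread("pics/scene0.png")[180:275,185:295]
a=cv2.resize(a,None,fx=4,fy=4,interpolation=cv2.INTER_CUBIC);b=cv2.resize(b,(300,259),interpolation=cv2.INTER_CUBIC)
out=np.zeros((440,800,3),np.uint8);out[:,:500]=a;out[:259,500:]=b
out=np.clip(out.astype(float)*1.3,0,255).astype(np.uint8)
cv2.imwrite("pics/crop.png",out)
E
```

```text
(no output)
```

View pics/crop.png

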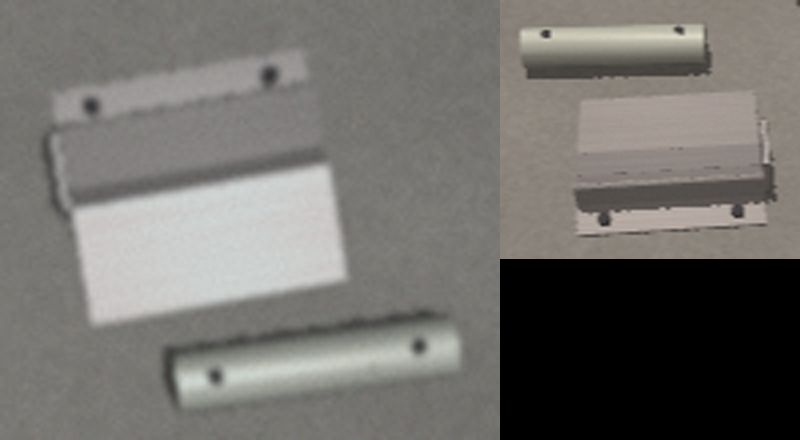

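Run:
```python
from h import *
i=cams.camera_info("top")
P=lambda x,y,z:ray(i,(x+.5)/4+249.5,(y+.5)/4+144.5,z)
A,B,C,D=P(93,325,0),P(348,280,0),P(330,163,15),P(76,208,15)
F,G=P(52,95,3),P(305,50,3)
print(np.round([A,B,C,D,F,G],1));print([np.linalg.norm(v) for v in(A-B,C-D,F-G)])
for u in (A-B,D-C,F-G):print(np.degrees(np.arctan2(u[1],u[0])))
y=(A-B)+(D-C)+(F-G);y[2]=0;y/=np.linalg.norm(y);x=np.array([y[1],-y[0],0])
ctrs=[(A+B)/2+90*x,(C+D)/2+15*x,(F+G)/2-66*x]
print("origin ests",np.round(ctrs,1));O=np.mean(ctrs,0);O[2]=0
E1,E2=P(177,380,20),P(460,343,20);t=E1-E2
print("tube",E1,E2,np.linalg.norm(t),np.degrees(np.arctan2(t[1],t[0])))
m=(E1+E2)/2;print("O",O,"x",x,"y",y,"yaw y",np.degrees(np.arctan2(y[1],y[0])),"tube mid rel",(m-O)@x,(m-O)@y,m)
```

```text
[[ 520.7   -4.7    0. ]
 [ 552.7 -171.3    0. ]
 [ 627.5 -157.5   15. ]
 [ 595.5    7.4   15. ]
 [ 672.4   24.7    3. ]
 [ 705.3 -142.4    3. ]]
[np.float64(169.70895425547056), np.float64(167.9206059489967), np.float64(170.29583750301927)]
100.86394252813986
101.00515972639268
101.14624934095465
origin ests [[625.1 -70.8   0. ]
 [626.2 -72.2  15. ]
 [624.  -71.4   3. ]]
tube [484.71550991 -59.12324953  20.        ] [ 511.00410786 -240.41442692   20.        ] 183.18728499102335 98.2508135294408
O [625.11002234 -71.47537641   0.        ] x [0.9816096  0.19089946 0.        ] y [-0.19089946  0.9816096   0.        ] yaw y 101.00528012033824 tube mid rel -139.8562098620518 -52.56161671162719 [ 497.85980888 -149.76883822   20.        ]
```

```bash
cat >> h.py <<'E'
from scipy.spatial.transform import Rotation as Ro
O=np.array([625.1,-71.5,0]);th=np.radians(11.0);cx=np.array([np.cos(th),np.sin(th),0]);cy=np.array([-np.sin(th),np.cos(th),0])
C=np.stack([cx,cy,[0,0,1]],1)
def tool():
    s=env.state();return s,Ro.from_euler('xyz',s['tcp_rot']).as_matrix()
def rel(p):return C.T@(np.array(p)-O)
def lin(d):  # cradle-frame shift mm -> total tool-axis command units
    s,R=tool();return np.round(R.T@(C@np.array(d))/500,4)
E
python3 - <<'E'
from h import *
s,R=tool();print(np.round(R,3));Rc=C.T@R;print(np.round(Rc,3));print("yaw of tool y in cradle",np.degrees(np.arctan2(Rc[1,1],Rc[0,1])))
print(rel(s['eef_pos']))
w=np.array([480,200,229]);print("to wp",R.T@(w-s['eef_pos'])/500, "wp->target",R.T@(np.array([443.7,-159.7,120])-w)/500)
E
```

```text
[[-0.     0.258  0.966]
 [-0.001  0.966 -0.258]
 [-1.    -0.001 -0.   ]]
[[-0.001  0.437  0.899]
 [-0.001  0.899 -0.437]
 [-1.    -0.001 -0.   ]]
yaw of tool y in cradle 64.06015813166293
[-326.70166336  751.31125716  228.11831242]
to wp [-0.00121173 -0.61559406  0.82448495] wp->target [ 0.21872028 -0.713575    0.11533982]
```

Request:
carry_out:
  grip: [-1, -1, -1, -1, -1]
  linear:
    - [0, -0.05, 0.07]
    - [0, -0.05, 0.07]
    - [0, -0.05, 0.07]
    - [0, -0.05, 0.07]
    - [0, -0.05, 0.07]
  turn: [0, 0, 0, 0, 0]

```text
t: 0.6
eef_pos: [298.7, 436.5, 228.5]
tcp_rot: [-1.984, 1.571, -2.245]
ft_force: [1.0, -0.4, -0.4]
opening: 1.001
```

Request:
carry_out:
  grip: [-1, -1, -1, -1, -1]
  linear:
    - [0, -0.05, 0.07]
    - [0, -0.05, 0.07]
    - [0, -0.05, 0.07]
    - [0, -0.05, 0.07]
    - [0, -0.05, 0.07]
  turn: [0, 0, 0, 0, 0]

```text
t: 1.1
eef_pos: [435.6, 270.5, 228.6]
tcp_rot: [-2.887, 1.571, 3.135]
ft_force: [0.1, 1.0, 0.0]
opening: 1.002
```

Request:
carry_out:
  grip: [-1, -1, -1, -1, -1]
  linear:
    - [0, -0.05, 0.06]
    - [0, -0.05, 0.02]
    - [0, -0.08, 0.01]
    - [0, -0.08, 0.01]
    - [0, -0.08, 0.01]
  turn: [0, 0, 0, 0, 0]

```text
t: 1.6
eef_pos: [443.6, 92.2, 228.4]
tcp_rot: [-2.921, 1.57, 3.101]
ft_force: [0.6, 0.1, 0.8]
opening: 1.002
```

Request:
carry_out:
  grip: [-1, -1, -1, -1, -1]
  linear:
    - [0, -0.08, 0.01]
    - [0, -0.08, 0.01]
    - [0, 0, 0]
    - [0, 0, 0]
    - [0, 0, 0]
  turn: [0, 0, -0.045, -0.045, -0.045]

```text
t: 2.1
eef_pos: [433.0, 13.3, 228.5]
tcp_rot: [2.458, 1.57, 2.626]
ft_force: [-0.1, -0.2, 0.9]
opening: 0.999
```

Run:
```python
from h import *
s,R=tool();Rc=C.T@R;print(s['t'],s['joints'].round(2),"yaw",np.degrees(np.arctan2(Rc[1,1],Rc[0,1])))
print(rel(s['eef_pos']),lin(np.array([-200,-52.6,60])-rel(s['eef_pos'])))
```

```text
2.1 [-0.12  0.22  2.    0.    0.92 -1.86] yaw 88.62419534025544
[-172.35370947  119.894116    228.52260535] [ 0.337  -0.3463 -0.0469]
```

Request:
carry_out:
  grip: [-1, -1, -1, -1, -1]
  linear:
    - [0, 0, 0]
    - [0.04, -0.085, -0.012]
    - [0.04, -0.085, -0.012]
    - [0.04, -0.085, -0.012]
    - [0.04, -0.09, -0.012]
  turn: [-0.008, 0, 0, 0, 0]

```text
t: 2.6
eef_pos: [441.8, -161.5, 147.9]
tcp_rot: [-0.004, 1.571, 0.182]
ft_force: [0.7, -0.7, -1.0]
opening: 1.001
```

Run:
```python
from h import *
s,R=tool();Rc=C.T@R;print(s['t'],s['joints'].round(2),"yaw",np.degrees(np.arctan2(Rc[1,1],Rc[0,1])))
print(rel(s['eef_pos']),lin(np.array([-198,-52.6,26])-rel(s['eef_pos'])))
w=cams.camera_info("wrist");im=cams.read_camera("wrist");cv2.imwrite("pics/w1.png",im);np.save("w1.npy",np.vstack([w['view'],[w['fx'],w['fy'],w['cx'],w['cy']]]))
for p in([-140,-142,20],[-140,38,20],[-15,-85,15],[-15,85,15],[0,85,45]):print(p,proj(w,O+C@np.array(p)).round())
```

```text
2.6 [-0.49  0.39  2.02  0.    0.73 -2.25] yaw 89.6435382976653
[-197.14321935  -53.38867533  147.86284619] [ 0.2437  0.0016 -0.0018]
[-140, -142, 20] [177. 265.]
[-140, 38, 20] [380. 263.]
[-15, -85, 15] [246. 378.]
[-15, 85, 15] [417. 377.]
[0, 85, 45] [428. 414.]
```

View pics/w1.png

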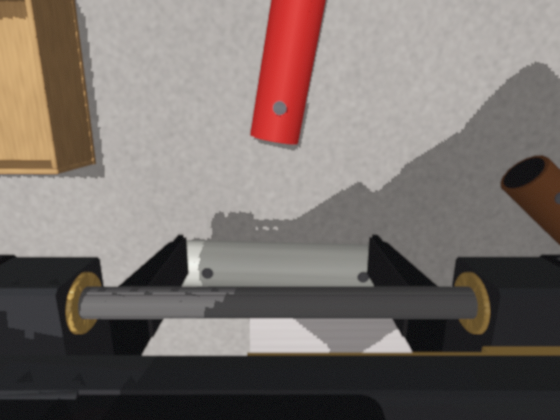

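Wrist view: the silver tube spans (187..372, 262) as predicted (177..380, 264). The red tube end at (280,140) is behind the fingers and clear of them. Descending.

Request:
carry_out:
  grip: [-1, -1, -1, -1, -1]
  linear:
    - [0.07, 0, 0]
    - [0.07, 0, 0]
    - [0.07, 0, 0]
    - [0.036, 0, 0]
    - [0, 0, 0.02]
  turn: [0, 0, 0, 0, 0]

```text
t: 3.15
eef_pos: [450.4, -157.6, 23.5]
tcp_rot: [2.467, 1.565, 2.652]
ft_force: [0.8, -0.5, 0.5]
opening: 0.998
```

Request:
carry_out:
  grip: [-1, -1, -1, -1, -1]
  linear:
    - [0, 0, 0.012]
    - [0, 0, 0.01]
    - [0, 0, 0.008]
    - [0, 0, 0.008]
    - [0, 0, 0.008]
  turn: [0, 0, 0, 0, 0]

```text
t: 3.65
eef_pos: [474.8, -153.9, 26.1]
tcp_rot: [-0.526, 1.57, -0.338]
ft_force: [-0.7, -0.1, 0.2]
opening: 1.002
```

Request:
carry_out:
  grip: [-1, -1, -1, -1, -1]
  linear:
    - [0, 0, 0.008]
    - [0, 0, 0.008]
    - [0, 0, 0.008]
    - [0, 0, 0.008]
    - [0, 0, 0.008]
  turn: [0, 0, 0, 0, 0]

```text
t: 4.15
eef_pos: [494.3, -150.1, 25.6]
tcp_rot: [1.821, 1.571, 2.01]
ft_force: [0.7, -0.0, 0.9]
opening: 1.0
```

```bash
cat > look.py <<'E'
from h import *
import sys
s,R=tool();print("t",s['t'],"rel",rel(s['eef_pos']).round(1),"F",(C.T@s['ft_force']).round(1),"op",s['opening'].round(2))
a=cams.read_camera("top")[125:265,230:390];b=cams.read_camera("scene")[160:290,160:320]
cv2.imwrite(f"pics/{sys.argv[1]}.png",np.hstack([cv2.resize(a,(400,350),interpolation=cv2.INTER_CUBIC),cv2.resize(b,(400,350),interpolation=cv2.INTER_CUBIC)]))
E
python3 look.py p1
```

```text
Traceback (most recent call last):
  File "look.py", line 3, in <module>
    s,R=tool();print("t",s['t'],"rel",rel(s['eef_pos']).round(1),"F",(C.T@s['ft_force']).round(1),"op",s['opening'].round(2))
                                                                                                       ^^^^^^^^^^^^^^^^^^
AttributeError: 'float' object has no attribute 'round'
```

```bash
sed -i 's/s\[.opening.\].round(2)/s["opening"]/' look.py; python3 look.py p1
```

```text
t 4.15 rel [-143.4  -52.2   25.6] F [ 0.6 -0.1  0.9] op 0.9998772226652698
```

View pics/p1.png

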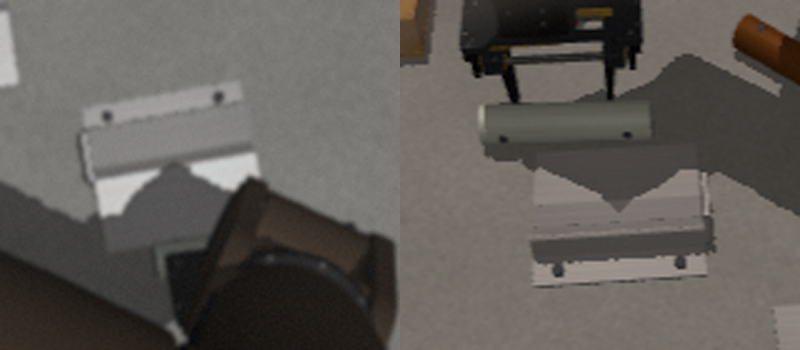

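Request:
carry_out:
  grip: [-1, -1, -1, -1, -1]
  linear:
    - [0, 0, 0.008]
    - [0, 0, 0.008]
    - [0, 0, 0.008]
    - [-0.001, 0, 0.008]
    - [-0.001, 0, 0.008]
  turn: [0, 0, 0, 0, 0]

```text
t: 4.75
eef_pos: [514.0, -146.4, 26.7]
tcp_rot: [1.643, 1.571, 1.832]
ft_force: [-1.0, -0.8, 0.7]
opening: 1.002
```

Request:
carry_out:
  grip: [-1, -1, -1, -1, -1]
  linear:
    - [-0.001, 0, 0.008]
    - [-0.001, 0, 0.008]
    - [-0.001, 0, 0.008]
    - [-0.001, 0, 0.008]
    - [-0.001, 0, 0.008]
  turn: [0, 0, 0, 0, 0]

```text
t: 5.25
eef_pos: [533.5, -142.6, 29.1]
tcp_rot: [2.403, 1.571, 2.591]
ft_force: [-3.4, 0.4, 0.7]
opening: 1.001
```

Request:
carry_out:
  grip: [-1, -1, -1, -1, -1]
  linear:
    - [-0.0012, 0, 0.008]
    - [-0.0012, 0, 0.008]
    - [-0.0012, 0, 0.008]
    - [-0.0012, 0, 0.008]
    - [-0.0012, 0, 0.008]
  turn: [0, 0, 0, 0, 0]

```text
t: 5.75
eef_pos: [553.2, -138.9, 32.2]
tcp_rot: [1.764, 1.571, 1.953]
ft_force: [-2.7, -0.4, 1.5]
opening: 0.999
```

Request:
carry_out:
  grip: [-1, -1, -1, -1, -1]
  linear:
    - [-0.0015, 0, 0.007]
    - [-0.0015, 0, 0.007]
    - [-0.0015, 0, 0.007]
    - [-0.0015, 0, 0.006]
    - [-0.0015, 0, 0.006]
  turn: [0, 0, 0, 0, 0]

```text
t: 6.25
eef_pos: [569.4, -135.8, 35.9]
tcp_rot: [1.453, 1.571, 1.641]
ft_force: [-2.6, -0.3, 2.9]
opening: 1.002
```

```bash
python3 look.py p2
```

```text
t 6.25 rel [-67.  -52.5  35.9] F [-2.6  0.2  2.9] op 1.0015276578065193
```

View pics/p2.png

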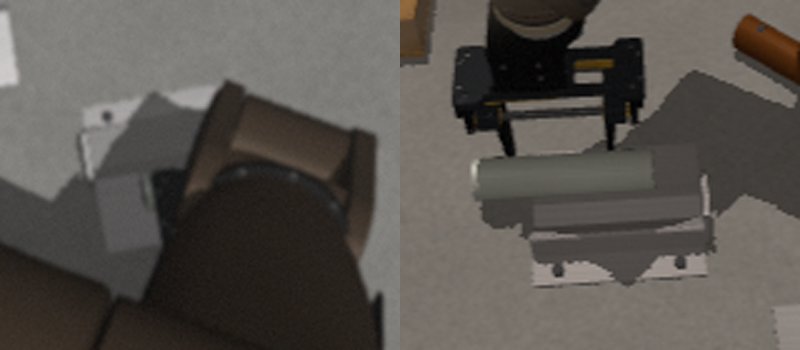

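Request:
carry_out:
  grip: [-1, -1, -1, -1, -1]
  linear:
    - [-0.001, 0, 0.007]
    - [-0.001, 0, 0.007]
    - [-0.001, 0, 0.007]
    - [0, 0, 0.006]
    - [0, 0, 0.006]
  turn: [0, 0, 0, 0, 0]

```text
t: 6.85
eef_pos: [585.6, -132.7, 37.4]
tcp_rot: [0.869, 1.571, 1.057]
ft_force: [-2.1, -0.9, 2.4]
opening: 0.997
```

Request:
carry_out:
  grip: [-1, -1, -1, -1, -1]
  linear:
    - [0, 0, 0.006]
    - [0, 0, 0.006]
    - [0, 0, 0.006]
    - [0, 0, 0.004]
    - [0, 0, 0]
  turn: [0, 0, 0, 0, 0]

```text
t: 7.35
eef_pos: [596.5, -130.6, 37.3]
tcp_rot: [-0.17, 1.57, 0.019]
ft_force: [-0.7, -0.2, -0.4]
opening: 1.002
```

```bash
python3 look.py p3
```

```text
t 7.35 rel [-39.3 -52.6  37.3] F [-0.7 -0.1 -0.4] op 1.0019182338739205
```

View pics/p3.png

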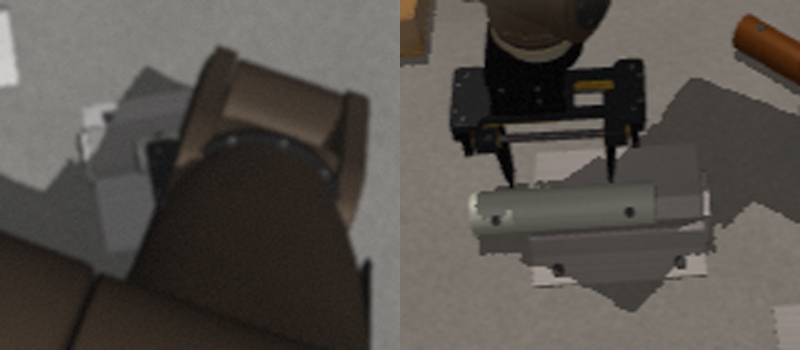

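The tube dropped into the V and the force went to zero. Next I lift, shift to the open end, shut the fingers and look.

Request:
carry_out:
  grip: [-1, -1, -1, -1, -1]
  linear:
    - [-0.01, 0, -0.02]
    - [-0.04, 0, 0]
    - [-0.06, 0, 0]
    - [-0.06, 0, 0]
    - [-0.03, -0.04, 0]
  turn: [0, 0, 0, 0, 0]

```text
t: 7.95
eef_pos: [589.6, -151.3, 140.2]
tcp_rot: [-0.397, 1.569, -0.207]
ft_force: [1.1, 0.2, -0.6]
opening: 1.003
```

Request:
carry_out:
  grip: [1, 1, 1, 1, 1]
  linear:
    - [0, -0.07, 0.03]
    - [0, -0.07, 0.03]
    - [0, -0.07, 0.03]
    - [0, -0.04, 0.01]
    - [0, 0, 0]
  turn: [0, 0, 0, 0, 0]

```text
t: 8.45
eef_pos: [662.3, -268.1, 137.0]
tcp_rot: [-1.304, 1.571, -1.118]
ft_force: [-1.1, 0.5, 0.2]
opening: 0.633
```

```bash
python3 - <<'E'
from h import *
s,R=tool();Rc=C.T@R;print(s['t'],rel(s['eef_pos']),s['opening'],"yaw",np.degrees(np.arctan2(Rc[1,1],Rc[0,1])))
i=cams.camera_info("scene")
for p in([0,-142,28],[0,38,28],[0,-190,0]):print(p,((proj(i,O+C@np.array(p))-[160,160])*[2.5,350/130]+[400,0]).round())
E
python3 look.py p4
```

```text
8.45 [  -0.97093056 -200.14111121  136.98502282] 0.63320592341053 yaw 89.6704108866355
[0, -142, 28] [470. 212.]
[0, 38, 28] [652. 200.]
[0, -190, 0] [427. 232.]
t 8.45 rel [  -1.  -200.1  137. ] F [-0.9  0.7  0.2] op 0.63320592341053
```

View pics/p4.png

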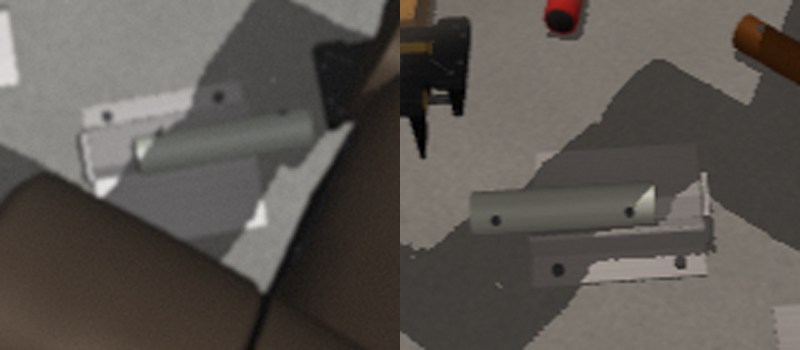

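Request:
carry_out:
  grip: [1, 1, 1, 1, 1]
  linear:
    - [0, 0, 0]
    - [0, 0, 0]
    - [0, 0, 0]
    - [0, 0, 0]
    - [0.05, 0, 0.002]
  turn: [0, 0, 0, 0, 0]

```text
t: 9.05
eef_pos: [665.0, -265.9, 115.4]
tcp_rot: [-0.651, 1.565, -0.462]
ft_force: [0.6, -1.2, -1.1]
opening: 0.129
```

Request:
carry_out:
  grip: [1, 1, 1, 1, 1]
  linear:
    - [0.05, 0, 0]
    - [0.05, 0, 0]
    - [0.05, 0, 0]
    - [0.02, 0, 0]
    - [0, 0, 0]
  turn: [0, 0, 0, 0, 0]

```text
t: 9.55
eef_pos: [663.1, -265.1, 26.1]
tcp_rot: [2.436, 1.568, 2.625]
ft_force: [-0.4, -0.5, 0.1]
opening: 0.006
```

Request:
carry_out:
  grip: [1, 1, 1, 1, 1]
  linear:
    - [0, 0.02, 0]
    - [0, 0.02, 0]
    - [0, 0.01, 0]
    - [0, 0.008, 0]
    - [0, 0.008, 0]
  turn: [0, 0, 0, 0, 0]

```text
t: 10.05
eef_pos: [657.6, -232.6, 27.9]
tcp_rot: [-0.554, 1.57, -0.366]
ft_force: [0.1, -0.5, -0.5]
opening: 0.001
```

```bash
python3 look.py p5
```

```text
t 10.05 rel [   1.1 -164.4   27.9] F [ 0.1 -0.5 -0.5] op 0.0007823495014913288
```

View pics/p5.png

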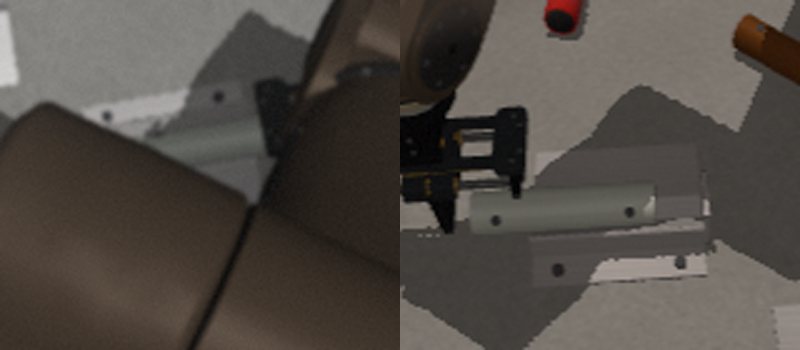

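Request:
carry_out:
  grip: [1, 1, 1, 1, 1]
  linear:
    - [0, 0.008, 0]
    - [0, 0.008, 0]
    - [0, 0.008, 0]
    - [0, 0.008, 0]
    - [0, 0.008, 0]
  turn: [0, 0, 0, 0, 0]

```text
t: 10.65
eef_pos: [653.6, -213.3, 27.3]
tcp_rot: [-1.039, 1.571, -0.85]
ft_force: [0.4, -2.1, -0.7]
opening: 0.004
```

Request:
carry_out:
  grip: [1, 1, 1, 1, 1]
  linear:
    - [0, 0.008, 0]
    - [0, 0.008, 0]
    - [0, 0.008, 0]
    - [0, 0.008, 0]
    - [0, 0.008, 0]
  turn: [0, 0, 0, 0, 0]

```text
t: 11.15
eef_pos: [649.9, -193.5, 27.4]
tcp_rot: [0.473, 1.571, 0.661]
ft_force: [0.2, -1.1, -0.7]
opening: 0.005
```

Request:
carry_out:
  grip: [1, 1, 1, 1, 1]
  linear:
    - [0, 0.005, 0]
    - [0, 0.004, 0]
    - [0, 0.004, 0]
    - [0, 0.003, 0]
    - [0, 0, 0]
  turn: [0, 0, 0, 0, 0]

```text
t: 11.65
eef_pos: [648.4, -185.7, 27.4]
tcp_rot: [1.758, 1.571, 1.947]
ft_force: [-0.3, 0.1, 0.1]
opening: 0.006
```

```bash
python3 - <<'E'
from h import *
i=cams.camera_info("scene")
for p in([0,-95,28],[0,85,28]):print(p,((proj(i,O+C@np.array(p))-[160,160])*[2.5,350/130]+[400,0]).round())
E
python3 look.py p6
```

```text
[0, -95, 28] [518. 209.]
[0, 85, 28] [699. 197.]
t 11.65 rel [   1.  -116.5   27.4] F [-0.2  0.1  0.1] op 0.00595999780331699
```

View pics/p6.png

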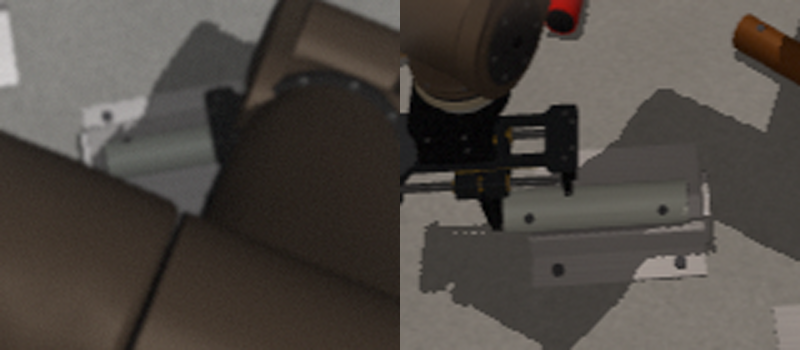

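Request:
carry_out:
  grip: [1, 1, 1, 1, 1]
  linear:
    - [0, 0.004, 0]
    - [0, 0.004, 0]
    - [0, 0.004, 0]
    - [0, 0.003, 0]
    - [0, 0, 0]
  turn: [0, 0, 0, 0, 0]

```text
t: 12.25
eef_pos: [647.0, -178.2, 27.4]
tcp_rot: [1.584, 1.571, 1.773]
ft_force: [0.5, -0.0, -0.6]
opening: 0.006
```

Request:
carry_out:
  grip: [1, 1, 1, 1]
  linear:
    - [0, 0.003, 0]
    - [0, 0.003, 0]
    - [0, 0.002, 0]
    - [0, 0, 0]
  turn: [0, 0, 0, 0]

```text
t: 12.65
eef_pos: [646.2, -174.4, 27.3]
tcp_rot: [1.937, 1.571, 2.125]
ft_force: [0.7, -0.3, 0.5]
opening: 0.005
```

Request:
carry_out:
  grip: [1, 1, 1]
  linear:
    - [0, 0.002, 0]
    - [0, 0.002, 0]
    - [0, 0.002, 0]
  turn: [0, 0, 0]

```text
t: 12.95
eef_pos: [645.7, -171.6, 27.4]
tcp_rot: [0.078, 1.571, 0.266]
ft_force: [0.4, -2.1, -0.1]
opening: 0.003
```

Request:
carry_out:
  grip: [1, 1]
  linear:
    - [0, 0.002, 0]
    - [0, 0.002, 0]
  turn: [0, 0]

```text
t: 13.15
eef_pos: [645.7, -170.6, 27.6]
tcp_rot: [-1.031, 1.569, -0.842]
ft_force: [1.7, -12.4, -1.0]
opening: 0.003
```

```bash
python3 look.py p7
```

```text
t 13.15 rel [   1.3 -101.2   27.6] F [ -0.7 -12.5  -1. ] op 0.002968190295124445
```

View pics/p7.png

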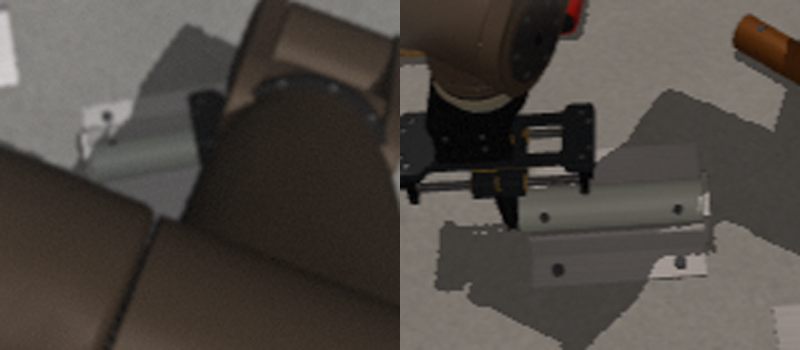

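Force rose to 12.5 N with the tube end at the stop (~700 px against 699 predicted). Backing off endways, then lifting.

Request:
carry_out:
  grip: [1, 1, 1, 1, 1]
  linear:
    - [0, -0.006, 0]
    - [0, -0.02, 0]
    - [0, -0.04, 0]
    - [0, -0.04, 0]
    - [-0.03, 0, 0]
  turn: [0, 0, 0, 0, 0]

```text
t: 13.75
eef_pos: [654.8, -225.0, 40.9]
tcp_rot: [2.594, 1.569, 2.78]
ft_force: [-0.1, -0.4, -0.4]
opening: 0.004
```

Request:
carry_out:
  grip: [1, 1, 1, 1, 1]
  linear:
    - [-0.06, 0, 0]
    - [-0.08, 0, 0]
    - [-0.08, 0, 0]
    - [-0.04, -0.08, 0]
    - [0, -0.08, 0]
  turn: [0, 0, 0, 0, 0]

```text
t: 14.25
eef_pos: [671.7, -301.6, 178.1]
tcp_rot: [-0.673, 1.564, -0.483]
ft_force: [0.4, -0.4, -0.9]
opening: 0.003
```

Request:
carry_out:
  grip: [1, 1, 1, 1, 1]
  linear:
    - [0, -0.08, 0]
    - [0, -0.08, 0]
    - [0, -0.08, 0]
    - [0, 0, 0]
    - [0, 0, 0]
  turn: [0, 0, 0, 0, 0]

```text
t: 14.75
eef_pos: [692.1, -419.3, 172.2]
tcp_rot: [1.811, 1.57, 1.997]
ft_force: [0.0, 0.4, 0.7]
opening: 0.001
```

```bash
python3 - <<'E'
from h import *
i=cams.camera_info("top")
for p in([0,-95,28],[0,85,28]):print(p,((proj(i,O+C@np.array(p))-[230,125])*2.5).round())
E
python3 look.py p8
```

```text
[0, -95, 28] [264. 134.]
[0, 85, 28] [ 92. 164.]
t 14.75 rel [  -0.6 -354.2  172.2] F [0.1 0.3 0.7] op 0.0010358569719084764
```

View pics/p8.png

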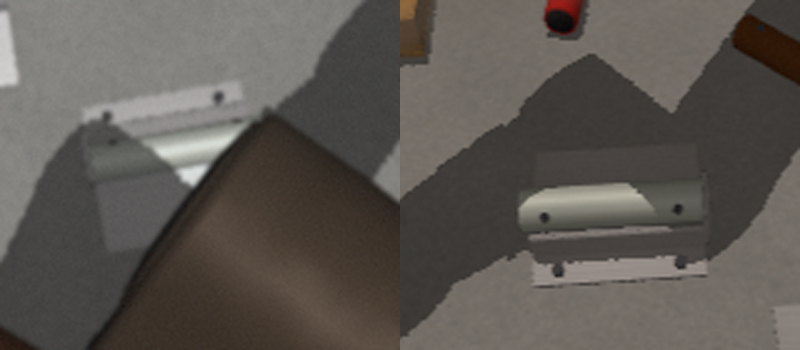

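Tube lies in the V from 519 px to about 702 px in the scene view (predicted 518 to 699), against the stop. Handing in.

```bash
python3 -c "
from cell import env
print(env.job_done())"
```

```text
the job is handed in; nothing more can be done
None
```

The job is done and handed in at about 15 s on the robot's clock: the aluminium tube lies in the V of the nearer cradle with its end against the stop.

- **Rolling:** I pushed the tube sideways with the two open fingertips, up the ramp at 2–4 N. It dropped into the V and the push force fell to about zero.
- **Endways push:** With the fingers shut, I pushed its open end along the V at about 1–2 N. When the force jumped to 12.5 N I took that as contact with the stop, backed off along the V and lifted clear.

**Last checks:**
- In the scene view the tube runs from 519 to about 702 px, against 518 to 699 px predicted for the home position.
- In the top view the stop end agrees with the prediction, but the arm partly hid the other end.
- The wrist force is at noise level and the hand is about 250 mm clear of the tube.
- The last views, cropped to the work area, don't show the mug, the detector head or most of the carton. I did not re-measure these three, but the planned path kept clear of them and the forces read during the moves showed no other contact.

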